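Bleed the paper mister

ROBOT

A 7-joint arm with a two-finger parallel gripper is mounted at the origin on the work surface. World frame = base frame: x ahead of the robot, y to its left, z up, the work surface at z = 0. Lengths are in m, angles in rad, forces in N, time in s.
With the tool pointing down it reaches from about 0.425 to 0.925 m from the base axis. Payload 6.8 kg.
Tool frame: the origin (TCP) lies midway between the tips of the shut fingers; the grasp point (between the pads) lies 19 mm behind it; z points along the fingers, y is the line along which they close (so a half turn about z gives the same grasp; the last joint's range is limited). The gripper opens to 88 mm and grips with 3 to 60 N. Pads are 20 mm wide; open, the fingers measure 115 mm over their backs; the gripper's body (75 mm by 178 mm) begins 61 mm behind the grasp point.
Start: joints at [-1.234, 0.477, 0.022, 1.555, -0.011, 1.109, -0.083], TCP at [0.29, 0.609, 0.223] pointing down, gripper open.
Joint ranges: [-2.96, 2.96], [-0.34, 2.1], [-1.41, 1.46], [0.24, 2.44], [-1.37, 4.51], [0.17, 1.92], [-2.96, 2.96]. Speed limits (rad/s): [2.39, 2.39, 3.14, 3.14, 3.14, 3.14, 3.14].

INTERFACE

Orientations are given as a rotation vector (axis times angle).
In Python, from bench import state, imaging, hand_in gives the robot as it stands. The module is installed in compiled form; this text tells all that it offers.
- The arm moves only by the shell command python3 -m handwheel 'ROWS' [FORCE]. ROWS is JSON, a list of rows, each a list of 3 entries, a list of its own where there are three numbers: the turn, a rotation vector about the tool's x, y, z in rad, then the shift along the tool's x, y, z in mm, then the finger opening in mm, from 0 to 87.8. In form: [[[ax, ay, az], [dx, dy, dz], jaw], ...]. A call has 1 to 5 rows; each row shifts and turns the commanded pose from where the row before left it, along the tool's axes as they then stand; what a row does not reach is not made up. A row lasts 1/12 s, in which the tool goes at most 41.7 mm and 7.16 degrees, less where a joint would pass 70% of its speed; a pose out of reach is approached as far as the arm can. A call with a gripper value outside its range is refused whole. The fingers move at their own pace and stop on an object; FORCE is the grip in N (left out, the last holds). Time passes only in rows, so rows that do not move let the fingers close. It gives the time, the measured TCP pose, the force, the opening and the grip force at its end, in the units of the state.
- state(): the state, without advancing time (a new reading comes with each control period).
- imaging.snapshot(name): name is "scene" or "side" or "wrist"; returns a dict with "color" (384x512x3 uint8, blue, green, red), "z_map" (384x512 float32, m along the optical axis (not along the pixel's ray), 0 where there is no reading), "mtx" (3x3 intrinsics, pixels), "dist" ([k1, k2, p1, p2, k3] as OpenCV has them; the pictures are not rectified), "extrinsics" (4x4, takes a point from camera to world coordinates); the wrist camera has in their place "mount" (4x4, takes a point from camera to tool coordinates, whose origin is the TCP and whose axes are the flange's). Camera axes: x right, y down, z forward; pixel columns grow to the right and rows downward; lengths in m; the calibration is good to about 2 mm. A picture is of the moment at which its call begins: read the wrist's pose just before it.
- hand_in(): hands the job in; it is judged then, once.
The state is a dict: "clock": time; "joint_pos": joint angles; "qvel": joint speeds; "joint_torque": joint torques, N m; "position": TCP position; "orientation": TCP orientation; "ft_force": force on the tool from outside, world axes, zero at the start; "moment": the same for the moment, N m; "width": finger opening in m; "grasp_force": force on a finger pad.
Only numpy, scipy, OpenCV 4.12 (cv2) and the standard library are available. Lean on these libraries where they do the work, as an engineer would, in place of code of your own. Each camera call takes 0.05 s, during which the arm holds its last target. There are 200 camera calls.

TASK

The steel mister for damping paper is still under pressure and must be bled before it is put away: unscrew the knurled lock ring on its valve (anticlockwise seen from above) all the way up to its stop, then press the freed valve tip fully down, keep it down for about a second, and let it spring back up. Leave the ring unscrewed and leave the other things on the table where they are.

Things in the scene. Friction and masses are not known exactly. Their poses are not given: they have to be found in the camera images.
- mister: Upright steel flask, 120 mm across, in a dark round foot 140 mm across, fixed. Origin: centre of the foot's underside on the table; z up the valve axis. Spray head reaches 97 mm out on its -x side at height 130 mm. Shoulder ends at height 135 mm; above it a brass neck 28 mm across (38 mm from 166 to 172 mm), then the lock ring, then the valve tip.
- spare: A spare flask of the same shape, fixed to the table, with only a plain flat brass cap 50 mm across (top at 159 mm) and no valve. Origin: centre of its underside. It is not part of the job; it may stand on either side of the mister.
- lock_ring (a joint): Turn of the lock ring, rad: 0 tight, grows anticlockwise seen from above, 4.71 at its upper stop. Starts at 0 to 0.8. Knurled brass ring 50 mm across, 26 mm tall; climbs the valve pin 2.55 mm per rad and stays where left (friction 0.05 N m). It rides on the pin and blocks it while screwed down; the pin goes fully down only with the ring above about 3 rad.
- ring_mid (a point): Centre of the lock ring, on the valve axis, halfway up the ring: 185.5 mm above the table when tight, 197.5 mm at the upper stop. Turns with the ring, z up. Under the ring there is 37 mm of free height down to the flask shoulder.
- valve_pin (a joint): Depression of the valve pin in m: 0 up, 0.008 fully down (hard stop). Spring: about 5 N to start, 10 N fully down; returns by itself when let go.
- tip_top (a point): Centre of the flat top of the valve tip, a brass button 30 mm across and 14 mm thick on a 14 mm stem, on the valve axis; its top is 236 mm above the table when up. The tip's underside is 222 mm above the table.
- paperweight: Dark steel bar paperweight 170 x 28 x 18 mm with a small knob, lying between the flasks; origin centre of underside, long axis x.
- inkstone: Black slab inkstone 130 x 85 x 28 mm; origin centre of underside.
- water_bowl: White ceramic bowl 100 mm across, 45 mm high; origin centre of underside.
- ink_bottle: Dark ink bottle 72 mm across, 200 mm tall, beyond the flasks; origin centre of underside.
- tape_roll: Black ring of tape 104 mm across, 28 mm high, beyond the flasks; origin centre of underside.
- brush: Round wooden writing brush 240 mm long, 18 mm thick, lying on the table at the left; origin under its middle, long axis x.

How it is judged:
By the outcome, as a careful person would: the job done as asked, in the order asked, and still so for the second after the job is handed in, with the robot touching nothing.
It also fails if it takes over 64 s, if anything falls off the work surface, if the arm or the gripper's body presses on something with over 40 N, if the wrist force passes 120 N, or if a joint passes its speed limit or range.

## Working session

There is one attempt and no reset: what is moved stays moved. The work goes in short steps, Python scripts to look and compute and a shell command to move; the robot and the scene stay as the last step left them, time stands still between calls to the robot, and variables do not carry over. Pictures are saved under pics/ and viewed, at most 10 in all, crops included, and the job is handed in when it is done.

```bash
mkdir -p pics
python3 - <<'E'
from bench import state, imaging
import cv2,numpy as np
s=state();print(s)
for n in("scene","side"):
    d=imaging.snapshot(n);np.savez(n,**d);cv2.imwrite(f"pics/{n}.png",d["color"]);print(n,d["mtx"],d["dist"],d["extrinsics"])
E
```

```text
{'clock': 0.0, 'joint_pos': array([-1.23411716,  0.47778042,  0.02234147,  1.55643238, -0.01147158,
        1.10929495, -0.08310131]), 'qvel': array([ 0.00042537, -0.00150688, -0.00044254,  0.00063927, -0.00018445,
        0.00023466,  0.00072798]), 'joint_torque': array([-9.34852105e-04, -5.82861757e+01,  1.53415807e+00, -2.72610533e+01,
       -5.43769752e-02,  1.68565853e-02,  1.64153980e-04]), 'position': array([0.29019081, 0.60877905, 0.22170302]), 'orientation': array([-6.92811488e-01, -3.06400256e+00,  2.78150094e-03]), 'ft_force': array([-0.50961102, -0.34165106,  0.44681007]), 'moment': array([ 0.02829466,  0.03182836, -0.01639807]), 'grasp_force': 0.0, 'width': 0.087553668645197}
scene [[418.8915782    0.         249.11350851]
 [  0.         418.8915782  187.96529843]
 [  0.           0.           1.        ]] [0.03259933 0.         0.         0.         0.        ] [[-0.85599766  0.43501316 -0.2793413   0.8935708 ]
 [ 0.51690844  0.71121015 -0.47643024  0.69485082]
 [-0.00858306 -0.55221705 -0.8336562   1.18615056]
 [ 0.          0.          0.          1.        ]]
side [[352.50161999   0.         260.00101551]
 [  0.         352.50161999 185.98856044]
 [  0.           0.           1.        ]] [-0.02276352  0.          0.          0.          0.        ] [[ 0.8795236  -0.31112703  0.36005307  0.22117021]
 [-0.47575599 -0.55948106  0.67870257 -0.48343148]
 [-0.00971984 -0.76823233 -0.64009734  0.71115709]
 [ 0.          0.          0.          1.        ]]
```

View pics/scene.png

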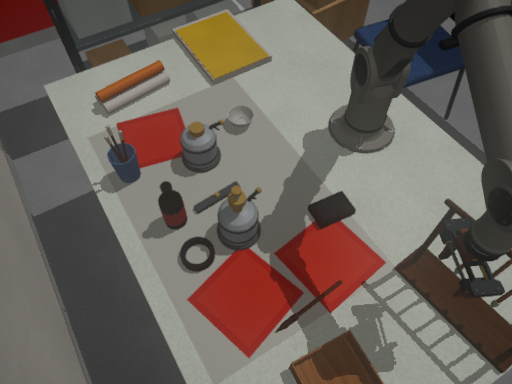

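View pics/side.png

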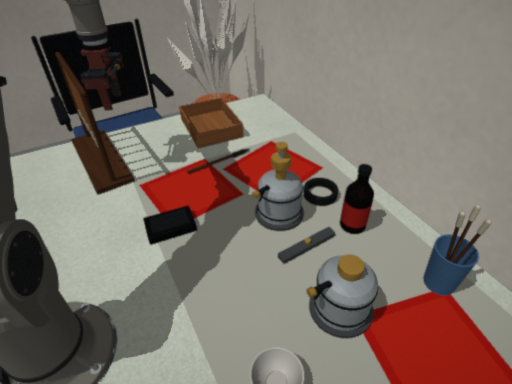

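Scene view: the mister's tip is at about (236,190), its spray head points to (257,190), and the spare's cap is at (197,127). In the side view the tip is at (282,147) and the spare's cap at (350,267). Next I'll locate the brass parts from depth.

```bash
cat > h.py <<'E'
import cv2,numpy as np
def pts(d,box,T):
    c=d["color"];u0,v0,u1,v1=box
    hsv=cv2.cvtColor(c,cv2.COLOR_BGR2HSV)
    m=cv2.inRange(hsv,(12,90,50),(30,255,255))>0
    v,u=np.nonzero(m);k=(u>=u0)&(u<=u1)&(v>=v0)&(v<=v1);u,v=u[k],v[k]
    z=d["z_map"][v,u];k=z>0;u,v,z=u[k],v[k],z[k]
    n=cv2.undistortPoints(np.c_[u,v].astype(float)[:,None],d["mtx"],d["dist"])[:,0]
    P=np.c_[n*z[:,None],z]
    return P@T[:3,:3].T+T[:3,3],u,v
E
python3 - <<'E'
from h import *
for n,b in(("scene",(220,175,270,212)),("side",(245,135,300,215))):
    d=np.load(n+".npz");P,u,v=pts(d,b,d["extrinsics"])
    print(n,len(P))
    for lo,hi in((.11,.15),(.17,.2),(.2,.22),(.229,.245)):
        Q=P[(P[:,2]>lo)&(P[:,2]<hi)]
        if len(Q):print(lo,len(Q),Q.mean(0).round(4),Q.min(0).round(3),Q.max(0).round(3))
for n,b in(("scene",(180,115,215,140)),("side",(300,245,370,300))):
    d=np.load(n+".npz");P,u,v=pts(d,b,d["extrinsics"])
    Q=P[P[:,2]>.15];print(n,"spare",Q.mean(0).round(3))
E
python3 -c "
import cv2,numpy as np
a=cv2.imread('pics/scene.png')[165:255,200:280];b=cv2.imread('pics/side.png')[135:235,240:320]
a=cv2.resize(a,(400,500),interpolation=3);b=cv2.resize(b,(400,500),interpolation=3)
cv2.imwrite('pics/crop.png',np.hstack([a,b]))"
```

```text
scene 333
0.11 37 [0.5709 0.1314 0.14  ] [0.515 0.108 0.13 ] [0.62  0.151 0.15 ]
0.17 155 [0.6147 0.1466 0.1937] [0.586 0.113 0.173] [0.632 0.163 0.2  ]
0.2 48 [0.6089 0.1435 0.2013] [0.586 0.118 0.2  ] [0.63  0.161 0.205]
0.229 77 [0.6089 0.1389 0.2355] [0.597 0.123 0.23 ] [0.622 0.152 0.24 ]
side 517
0.11 84 [0.5648 0.1168 0.1392] [0.517 0.099 0.126] [0.646 0.164 0.15 ]
0.17 165 [0.6004 0.1199 0.1891] [0.582 0.109 0.17 ] [0.629 0.159 0.2  ]
0.2 117 [0.6052 0.1314 0.2017] [0.584 0.113 0.2  ] [0.63  0.159 0.218]
0.229 82 [0.6065 0.1315 0.2352] [0.594 0.119 0.229] [0.622 0.148 0.238]
scene spare [ 0.575 -0.184  0.158]
side spare [ 0.571 -0.193  0.159]
```

View pics/crop.png

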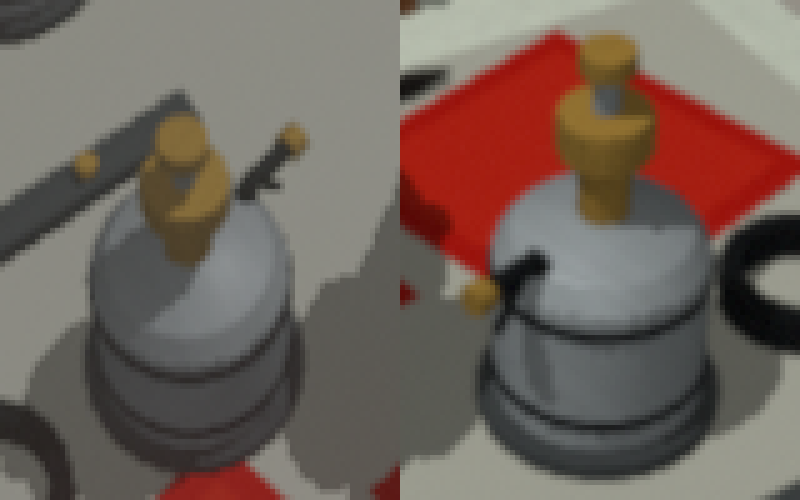

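Axis is at about (0.608, 0.136). I'll rise first, then cross over above the tip.

```bash
python3 -m handwheel '[[[0,0,0],[0,0,-40],87],[[0,0,0],[0,0,-40],87],[[0,0,0],[0,0,-10],87],[[0,0,0],[-32,-19,0],87],[[0,0,0],[-32,-19,0],87]]' 15
python3 -m handwheel '[[[0,0,0],[-32,-19,0],87],[[0,0,0],[-32,-19,0],87],[[0,0,0],[-32,-19,0],87],[[0,0,0],[-32,-19,0],87],[[0,0,0],[-32,-19,0],87]]'
python3 -m handwheel '[[[0,0,0],[-32,-19,0],87],[[0,0,0],[-32,-19,0],87],[[0,0,0],[-32,-19,0],87],[[0,0,0],[-32,-19,0],87],[[0,0,0],[-32,-19,0],87]]'
python3 -m handwheel '[[[0,0,0],[-32,-19,0],87],[[0,0,0],[0,0,0],87],[[0,0,0],[0,0,0],87]]'
python3 - <<'E'
from bench import state, imaging
from h import *
from scipy.spatial.transform import Rotation as R
s=state();print(s)
d=imaging.snapshot("wrist");cv2.imwrite("pics/w1.png",d["color"])
T=np.eye(4);T[:3,:3]=R.from_rotvec(s["orientation"]).as_matrix();T[:3,3]=s["position"]
T=T@d["mount"];print(d["mount"].round(3),d["mtx"])
P,u,v=pts(d,(0,0,511,383),T)
Q=P[(abs(P[:,2]-.236)<.008)]
print(len(Q),Q.mean(0),Q.min(0),Q.max(0))
Q=P[(P[:,2]>.17)&(P[:,2]<.215)]
print(len(Q),Q.mean(0),Q.min(0),Q.max(0))
E
```

```text
clock: 0.52
position: [0.3303, 0.5489, 0.3133]
orientation: [-0.685, -3.065, -0.003]
ft_force: [1.5, -1.4, -0.6]
width: 0.0872
grasp_force: 0.0
clock: 0.93
position: [0.436, 0.3911, 0.3125]
orientation: [-0.693, -3.064, 0.0]
ft_force: [0.3, 0.1, -0.1]
width: 0.0874
grasp_force: 0.0
clock: 1.35
position: [0.5395, 0.2366, 0.3125]
orientation: [-0.693, -3.064, -0.0]
ft_force: [0.7, -0.3, 0.1]
width: 0.0871
grasp_force: 0.0
clock: 1.6
position: [0.5607, 0.2046, 0.3124]
orientation: [0.701, 3.062, -0.001]
ft_force: [-0.7, 0.1, -0.2]
width: 0.0869
grasp_force: 0.0
{'clock': 1.6, 'joint_pos': array([-0.64413344,  0.27856386,  0.23901979,  1.65051422, -0.0685414 ,
        1.22121989,  0.73024877]), 'qvel': array([-0.04415864, -0.0050036 , -0.06247288,  0.00578059, -0.01609484,
        0.00059231, -0.01495155]), 'joint_torque': array([  2.52041459, -45.93800426,   4.61092651, -28.59456182,
         0.28183194,   0.05077376,   0.18776233]), 'position': array([0.5606753 , 0.20460845, 0.31236031]), 'orientation': array([ 7.01009761e-01,  3.06226169e+00, -1.34288371e-03]), 'ft_force': array([-0.73385686,  0.13407784, -0.1612506 ]), 'moment': array([ 0.0695703 , -0.00099235,  0.00670324]), 'grasp_force': 0.0, 'width': 0.08685254640635373}
[[-0.002 -0.964 -0.267  0.072]
 [ 1.    -0.002 -0.    -0.   ]
 [-0.    -0.267  0.964 -0.163]
 [ 0.     0.     0.     1.   ]] [[342.83461288   0.         254.81059816]
 [  0.         342.83461288 188.52602678]
 [  0.           0.           1.        ]]
930 [0.60529551 0.13714249 0.23611728] [0.59429023 0.12067328 0.2280045 ] [0.62041957 0.14957772 0.23927951]
1904 [0.60105617 0.14185006 0.19731093] [0.5830385  0.11115431 0.17525615] [0.63307763 0.16006686 0.21017222]
```

View pics/w1.png

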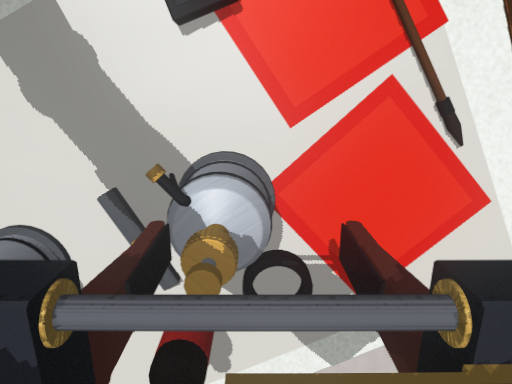

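The wrist view shows the tip at (203,280) and the spray head at (155,172). The axis is at about (0.607, 0.136). Next I'll centre over it and pre-turn clockwise, so that a single grasp covers the whole unscrewing.

```bash
python3 -m handwheel '[[[0,0,0],[-35.4,-20.8,0],87],[[0,0,0],[-35.4,-20.8,0],87],[[0,0,0.12],[0,0,0],87],[[0,0,0.12],[0,0,0],87],[[0,0,0.12],[0,0,0],87]]'
for i in 1 2 3 4; do python3 -m handwheel '[[[0,0,0.12],[0,0,0],87],[[0,0,0.12],[0,0,0],87],[[0,0,0.12],[0,0,0],87],[[0,0,0.12],[0,0,0],87],[[0,0,0.12],[0,0,0],87]]' >/dev/null; done
python3 -m handwheel '[[[0,0,0.12],[0,0,0],87],[[0,0,0.12],[0,0,0],87],[[0,0,0.12],[0,0,0],87],[[0,0,0],[0,0,0],87],[[0,0,0],[0,0,0],87]]'
cat > w.py <<'E'
import sys
from bench import state, imaging
from h import *
from scipy.spatial.transform import Rotation as R
s=state();print(s["clock"],s["joint_pos"].round(3),s["position"].round(4),s["orientation"].round(3),s["moment"].round(2),s["width"])
d=imaging.snapshot("wrist");cv2.imwrite("pics/%s.png"%sys.argv[1],d["color"])
T0=np.eye(4);T0[:3,:3]=R.from_rotvec(s["orientation"]).as_matrix();T0[:3,3]=s["position"]
P,u,v=pts(d,(0,0,511,383),T0@d["mount"])
P=P[np.hypot(*(P[:,:2]-[.607,.136]).T)<.05]
for lo,hi in((.23,.245),(.192,.215)):
    Q=P[(P[:,2]>lo)&(P[:,2]<hi)]
    if len(Q)==0: continue
    c,r=cv2.minEnclosingCircle((Q[:,:2]*1000).astype(np.float32))
    print(lo,len(Q),Q.mean(0).round(4),np.median(Q[:,2]).round(4),"circle",np.round(c,1),round(r,1))
    t=T0[:3,:3].T@(np.r_[np.array(c)/1000,s["position"][2]]-s["position"]);print(" tool offset mm",(t*1000).round(1))
E
python3 w.py w2
```

```text
clock: 2.07
position: [0.6052, 0.1409, 0.3122]
orientation: [-1.236, -2.887, -0.001]
ft_force: [-0.6, 0.8, -0.4]
width: 0.0868
grasp_force: 0.0
clock: 4.15
position: [0.605, 0.1415, 0.3121]
orientation: [-3.074, 0.65, 0.001]
ft_force: [-1.3, -0.5, -0.2]
width: 0.087
grasp_force: 0.0
4.15 [-0.977  0.429  0.909  1.622 -0.352  1.266 -1.991] [0.605  0.1415 0.3121] [-3.074e+00  6.500e-01  1.000e-03] [0.05 0.12 0.03] 0.0870494971999934
0.23 1288 [0.6108 0.1343 0.2366] 0.2368 circle [610.1 134.6] 14.8
 tool offset mm [ 7.4  4.3 -0. ]
0.192 1555 [0.6182 0.1313 0.1996] 0.2 circle [610.  134.7] 25.8
 tool offset mm [ 7.3  4.2 -0. ]
```

```bash
python3 -m handwheel '[[[0,0,0],[6.3,4.3,0],87],[[0,0,0],[0,0,36],87],[[0,0,0],[0,0,36],87],[[0,0,0],[0,0,36],87],[[0,0,0],[0,0,35],87]]' 15
python3 -m handwheel '[[[0,0,0],[0,0,0],87],[[0,0,0],[0,0,0],46],[[0,0,0],[0,0,0],46],[[0,0,0],[0,0,0],46],[[0,0,0],[0,0,0],46]]'
python3 -m handwheel '[[[0,0,0],[0,0,0],46],[[0,0,0],[0,0,0],46],[[0,0,0],[0,0,0],46],[[0,0,0],[0,0,0],46],[[0,0,0],[0,0,0],46]]'
```

```text
clock: 4.62
position: [0.6098, 0.1326, 0.1683]
orientation: [-3.071, 0.656, -0.001]
ft_force: [0.5, 0.1, -0.4]
width: 0.0865
grasp_force: 0.0
clock: 5.03
position: [0.6111, 0.1329, 0.172]
orientation: [-3.07, 0.659, -0.005]
ft_force: [-0.5, 0.1, -0.2]
width: 0.0637
grasp_force: 0.0
clock: 5.45
position: [0.6106, 0.1339, 0.1704]
orientation: [-3.07, 0.658, -0.003]
ft_force: [2.7, 3.8, 2.7]
width: 0.0499
grasp_force: 15.0
```

```bash
python3 -m handwheel '[[[0,0,-0.12],[0,0,-0.3],46],[[0,0,-0.12],[0,0,-0.3],46],[[0,0,-0.12],[0,0,-0.3],46],[[0,0,-0.12],[0,0,-0.3],46],[[0,0,-0.12],[0,0,-0.3],46]]'
python3 -m handwheel '[[[0,0,-0.12],[0,0,-0.3],46],[[0,0,-0.12],[0,0,-0.3],46],[[0,0,-0.12],[0,0,-0.3],46],[[0,0,-0.12],[0,0,-0.3],46],[[0,0,-0.12],[0,0,-0.3],46]]'
python3 -c "
from bench import state;s=state();print(s['joint_pos'].round(3),s['moment'].round(2))"
```

```text
clock: 5.87
position: [0.6108, 0.1352, 0.1719]
orientation: [-3.126, -0.289, -0.005]
ft_force: [2.7, 6.1, 3.0]
width: 0.0498
grasp_force: 15.0
clock: 6.28
position: [0.6102, 0.1363, 0.1733]
orientation: [-2.9, -1.201, -0.005]
ft_force: [0.5, 8.3, 3.4]
width: 0.0493
grasp_force: 15.0
[-0.688  0.481  0.505  1.757 -0.278  0.972 -0.859] [ 1.76 -0.05 -0.09]
```

```bash
python3 -m handwheel '[[[0,0,-0.12],[2,-2,-0.3],46],[[0,0,-0.12],[0,0,-0.3],46],[[0,0,-0.12],[0,0,-0.3],46],[[0,0,-0.12],[0,0,-0.3],46],[[0,0,-0.12],[0,0,-0.3],46]]'
python3 -m handwheel '[[[0,0,-0.12],[0,0,-0.3],46],[[0,0,-0.12],[0,0,-0.3],46],[[0,0,-0.12],[0,0,-0.3],46],[[0,0,-0.12],[0,0,-0.3],46],[[0,0,-0.12],[0,0,-0.3],46]]'
python3 -c "
from bench import state;s=state();print(s['joint_pos'].round(3),s['moment'].round(2))"
```

```text
clock: 6.7
position: [0.6091, 0.137, 0.1743]
orientation: [-2.418, -2.003, -0.0]
ft_force: [-2.3, 4.0, 3.7]
width: 0.0494
grasp_force: 15.0
clock: 7.12
position: [0.6078, 0.1369, 0.1753]
orientation: [-1.717, -2.627, 0.002]
ft_force: [-4.1, 2.9, 4.7]
width: 0.05
grasp_force: 15.0
[-0.486  0.445  0.221  1.742 -0.117  0.971  0.194] [ 0.78  1.07 -0.03]
```

```bash
python3 -m handwheel '[[[0,0,-0.12],[2.2,-1.2,-0.5],46],[[0,0,-0.12],[0,0,-0.5],46],[[0,0,-0.12],[0,0,-0.5],46],[[0,0,-0.12],[0,0,-0.5],46],[[0,0,-0.12],[0,0,-0.5],46]]'
python3 -m handwheel '[[[0,0,-0.12],[0,0,-0.4],46],[[0,0,-0.12],[0,0,-0.4],46],[[0,0,-0.12],[0,0,-0.4],46],[[0,0,-0.12],[0,0,-0.4],46],[[0,0,-0.12],[0,0,-0.4],46]]'
python3 -c "
from bench import state;s=state();print(s['joint_pos'].round(3),s['moment'].round(2))"
```

```text
clock: 7.53
position: [0.6067, 0.1361, 0.1779]
orientation: [-0.867, -3.018, 0.003]
ft_force: [-2.8, -0.1, 3.1]
width: 0.05
grasp_force: 15.0
clock: 7.95
position: [0.6064, 0.1349, 0.1795]
orientation: [0.062, -3.138, 0.005]
ft_force: [-2.6, -2.9, 3.3]
width: 0.0498
grasp_force: 15.0
[-0.29   0.434 -0.041  1.728  0.023  0.985  1.271] [-0.55  0.63 -0.07]
```

```bash
python3 -m handwheel '[[[0,0,-0.12],[0,0,-0.4],46],[[0,0,-0.12],[0,0,-0.4],46],[[0,0,-0.12],[0,0,-0.3],46],[[0,0,-0.12],[0,0,-0.3],46],[[0,0,-0.12],[0,0,-0.3],46]]'
python3 -c "
from bench import state;s=state();print(s['joint_pos'].round(3),s['moment'].round(2))"
python3 -m handwheel '[[[0,0,-0.12],[0,0,-0.3],46],[[0,0,-0.12],[0,0,-0.3],46],[[0,0,0],[0,0,0],46]]'
python3 -c "
from bench import state;s=state();print(s['joint_pos'].round(3),s['moment'].round(2))"
```

```text
clock: 8.37
position: [0.6068, 0.1337, 0.1811]
orientation: [0.985, -2.979, 0.005]
ft_force: [-0.9, -6.5, 2.6]
width: 0.0496
grasp_force: 15.0
[-0.193  0.438 -0.168  1.719  0.088  0.996  1.816] [-0.98  0.41 -0.06]
clock: 8.62
position: [0.6074, 0.1337, 0.182]
orientation: [1.332, -2.842, 0.004]
ft_force: [-0.4, -5.1, 2.5]
width: 0.0496
grasp_force: 15.0
[-0.154  0.442 -0.219  1.715  0.114  1.     2.033] [-1.07  0.17 -0.13]
```

```bash
python3 -m handwheel '[[[0,0,-0.12],[0,0,0],46],[[0,0,-0.12],[0,0,0],46],[[0,0,0],[0,0,0],46]]'
python3 -c "
from bench import state;s=state();print(s['joint_pos'].round(3),s['moment'].round(2))"
python3 -m handwheel '[[[0,0,-0.12],[0,0,0],46],[[0,0,-0.12],[0,0,0],46],[[0,0,0],[0,0,0],46],[[0,0,0],[0,0,0],46]]'
python3 -c "
from bench import state;s=state();print(s['joint_pos'].round(3),s['moment'].round(2))"
```

```text
clock: 8.87
position: [0.6083, 0.1347, 0.1819]
orientation: [1.661, -2.666, 0.003]
ft_force: [2.9, -4.1, -0.4]
width: 0.0497
grasp_force: 15.0
[-0.117  0.447 -0.27   1.711  0.14   1.003  2.248] [-0.86 -0.73 -0.14]
clock: 9.2
position: [0.6086, 0.1355, 0.182]
orientation: [1.959, -2.456, 0.003]
ft_force: [5.2, -4.1, -1.9]
width: 0.0497
grasp_force: 15.0
[-0.08   0.452 -0.32   1.708  0.166  1.007  2.458] [-0.65 -1.   -0.05]
```

```bash
python3 -m handwheel '[[[0,0,0],[0,0,0],87],[[0,0,0],[0,0,0],87],[[0,0,0],[0,0,0],87],[[0,0,0],[0,0,0],87],[[0,0,0],[0,0,0],87]]'
python3 -m handwheel '[[[0,0,0],[0,0,0],87],[[0,0,0],[0,0,-36],87],[[0,0,0],[0,0,-36],87],[[0,0,0],[0,0,-36],87],[[0,0,0],[0,0,-36],87]]'
python3 -m handwheel '[[[0,0,0],[0,0,0],87],[[0,0,0],[0,0,0],87]]'
python3 w.py w3
```

```text
clock: 9.62
position: [0.6073, 0.1378, 0.1824]
orientation: [1.969, -2.448, -0.001]
ft_force: [0.1, 0.3, -0.2]
width: 0.0797
grasp_force: 0.0
clock: 10.03
position: [0.6073, 0.1373, 0.3281]
orientation: [1.969, -2.448, -0.001]
ft_force: [1.1, 0.3, -0.0]
width: 0.0869
grasp_force: 0.0
clock: 10.2
position: [0.6087, 0.1378, 0.3291]
orientation: [-1.966, 2.444, -0.003]
ft_force: [-0.2, -0.4, -0.2]
width: 0.0871
grasp_force: 0.0
10.2 [-0.07   0.336 -0.334  1.534  0.113  1.286  2.507] [0.6087 0.1378 0.3291] [-1.966  2.444 -0.003] [ 0.09  0.1  -0.  ] 0.08710852436341586
0.23 1132 [0.6096 0.1332 0.2367] 0.2368 circle [609.8 134. ] 14.9
 tool offset mm [ 3.5 -1.9 -0. ]
0.192 1612 [0.6074 0.1269 0.2102] 0.2112 circle [609.7 134.2] 25.9
 tool offset mm [ 3.4 -1.7 -0. ]
```

View pics/w3.png

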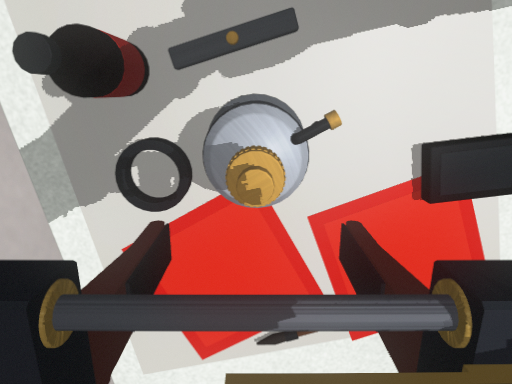

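The view shows the ring at (255,178) around the tip. Ring top minus tip top is −25.6 mm, which matches the upper stop (−25.5 mm). Next I'll shut the fingers, centre over the tip and press it.

```bash
python3 -m handwheel '[[[0,0,0],[3,-1.7,0],0],[[0,0,0],[0,0,0],0],[[0,0,0],[0,0,0],0],[[0,0,0],[0,0,0],0],[[0,0,0],[0,0,0],0]]'
python3 -m handwheel '[[[0,0,0],[0,0,0],0],[[0,0,0],[0,0,0],0],[[0,0,0],[0,0,0],0],[[0,0,0],[0,0,0],0],[[0,0,0],[0,0,0],0]]'
python3 -m handwheel '[[[0,0,0],[0,0,0],0],[[0,0,0],[0,0,30],0],[[0,0,0],[0,0,30],0],[[0,0,0],[0,0,20],0],[[0,0,0],[0,0,5],0]]'
python3 -m handwheel '[[[0,0,0],[0,0,0],0],[[0,0,0],[0,0,0],0]]'
```

```text
clock: 10.67
position: [0.6085, 0.1339, 0.3257]
orientation: [1.969, -2.447, -0.001]
ft_force: [0.1, -1.0, -0.1]
width: 0.0567
grasp_force: 0.0
clock: 11.08
position: [0.6087, 0.1339, 0.3265]
orientation: [-1.97, 2.447, -0.0]
ft_force: [-0.6, 0.2, -0.5]
width: 0.0234
grasp_force: 0.0
clock: 11.5
position: [0.6067, 0.1331, 0.2376]
orientation: [1.966, -2.443, -0.004]
ft_force: [0.3, -0.3, -0.0]
width: 0.0006
grasp_force: 0.0
clock: 11.67
position: [0.6093, 0.1342, 0.2425]
orientation: [-1.969, 2.447, -0.001]
ft_force: [-0.0, 0.6, 0.7]
width: 0.001
grasp_force: 0.0
```

```bash
python3 -m handwheel '[[[0,0,0],[0,0,4],0],[[0,0,0],[0,0,4],0],[[0,0,0],[0,0,4],0],[[0,0,0],[0,0,3],0],[[0,0,0],[0,0,0],0]]' 30
python3 -m handwheel '[[[0,0,0],[0,0,3],0],[[0,0,0],[0,0,0],0],[[0,0,0],[0,0,0],0]]'
```

```text
clock: 12.08
position: [0.61, 0.1344, 0.2285]
orientation: [-1.967, 2.445, -0.002]
ft_force: [-0.4, -0.1, 8.3]
width: 0.0008
grasp_force: 3.9
clock: 12.33
position: [0.6102, 0.1345, 0.2282]
orientation: [-1.966, 2.444, -0.004]
ft_force: [-6.7, -2.8, 23.3]
width: 0.0003
grasp_force: 11.5
```

At the hard stop: z = 0.228 and 23 N. I'll hold for about 1.2 s, then lift.

```bash
for i in 1 2; do python3 -m handwheel '[[[0,0,0],[0,0,0],0],[[0,0,0],[0,0,0],0],[[0,0,0],[0,0,0],0],[[0,0,0],[0,0,0],0],[[0,0,0],[0,0,0],0]]'; done
python3 -m handwheel '[[[0,0,0],[0,0,0],0],[[0,0,0],[0,0,0],0],[[0,0,0],[0,0,0],0],[[0,0,0],[0,0,-5],0],[[0,0,0],[0,0,-10],0]]'
python3 -m handwheel '[[[0,0,0],[0,0,-30],0],[[0,0,0],[0,0,-30],0],[[0,0,0],[0,0,-20],0],[[0,0,0],[0,0,0],0],[[0,0,0],[0,0,0],0]]'
python3 w.py w4
```

```text
clock: 12.75
position: [0.6102, 0.1345, 0.2283]
orientation: [-1.966, 2.444, -0.004]
ft_force: [-6.1, -1.8, 23.3]
width: 0.0008
grasp_force: 11.5
clock: 13.17
position: [0.6102, 0.1345, 0.2282]
orientation: [-1.966, 2.444, -0.004]
ft_force: [-7.2, -1.8, 22.3]
width: 0.0004
grasp_force: 11.5
clock: 13.58
position: [0.6095, 0.1342, 0.2396]
orientation: [-1.968, 2.446, -0.001]
ft_force: [-0.1, -0.3, -0.5]
width: 0.0005
grasp_force: 0.0
clock: 14.0
position: [0.6091, 0.1341, 0.3197]
orientation: [-1.968, 2.446, -0.002]
ft_force: [0.3, -0.7, -0.7]
width: 0.0005
grasp_force: 0.0
14.0 [-0.065  0.342 -0.333  1.546  0.115  1.27   2.512] [0.6091 0.1341 0.3197] [-1.968e+00  2.446e+00 -2.000e-03] [0.07 0.07 0.03] 0.00054963567078378
0.23 1199 [0.6096 0.1331 0.2367] 0.2369 circle [609.6 134.1] 14.9
 tool offset mm [-0.1 -0.5  0. ]
0.192 1703 [0.6076 0.1262 0.2101] 0.2112 circle [609.9 134.3] 26.0
 tool offset mm [-0.4 -0.7  0. ]
```

```bash
python3 -c "
from bench import hand_in;print(hand_in())"
```

```text
the job is handed in; nothing more can be done
None
```

The job is handed in: I unscrewed the lock ring to its upper stop, held the valve tip fully down for about 1.2 s, and it sprang back up; the ring stayed unscrewed and the arm ended clear at 14 s.

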